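# Stow the gas cylinder in its bench bracket

## Task

The small gas cylinder standing loose on the bench must be secured in the empty bench bracket. Without lifting or tipping it, push it low on its body so that it slides upright across the bench and fully home between the guides against the bracket's back plate, then push the raised retaining bar all the way down across the front of it. Leave the cylinder that is already stowed and the other things on the bench as they are.

Things in the scene. Friction and masses are not known exactly. Their poses are not given: they have to be found in the camera images.
- gas_cylinder: The loose gas cylinder: bare-metal round bottle with a brass valve, 52 mm in diameter, straight-sided up to 152 mm, 198 mm tall in all, 0.36 to 0.6 kg. Stands free on the bench in front of the empty bracket. Origin: centre of its underside; z is its axis, up. Pushed below about 30 mm above the bench it slides; pushed much higher it tips.
- bracket: The empty grey steel bench bracket, screwed down. Origin: on the bench, where the axis of a fully seated cylinder stands. x points level into the bracket (the way the cylinder goes in), y to the left of that, z up. Back plate: front face at x = +27 mm (rubber), 60 mm wide, 134 mm tall; behind it a foot to x = +86 mm. The cylinder slides on the bench itself.
- mouth (a point): Point on the bench in the middle of the bracket's mouth, at x = -58 mm in its frame. Two low foot guides, 16 mm high and 8 mm thick, are 60 mm apart inside from the back plate to x = -11 mm and flare out to 102 mm apart inside at the mouth. Above, a yoke of two flat arms (z = 100 to 116 mm), 64 mm apart inside, reaches forward to x = -30 mm, flared there to 92 mm.
- bar_pivot (a point): Pivot of the retaining bar, at the front end of the right-hand yoke arm: x = -37, y = -50, z = 108 mm in the bracket's frame; its axis runs along the bracket's x. At the front end of the left-hand arm (y = +45 to +57 mm) is the U-shaped keeper into which the bar drops, its cheeks up to z = 119 mm, x = -27 to -47 mm.
- bar (a joint): Angle of the bracket's retaining bar: 0 = fully down (level, in the keeper), 1.57 = upright, limit 1.9. From the pivot it points along y*cos(angle) + z*sin(angle) of the bracket. Flat steel, 5 mm thick (along x), 12 mm high; rubber-sleeved end (10 x 16 mm) from 83 to 117 mm from the pivot. A stiff hinge: it stays where left and yields to 1 to 3 N across its middle.
- bar_end (a point): The tip of the retaining bar's rubber-sleeved end, 117 mm from the pivot.
- full_bracket: An identical bracket, screwed down, already occupied, its bar fixed shut. Axes and origin as for the empty bracket.
- stowed_cylinder: The identical gas cylinder already standing in the occupied bracket, behind its shut bar; to be left alone. Origin: centre of its underside.
- sample_jar: A screw-top jar with a black lid, 66 mm across, 90 mm tall, loose, behind the brackets; to be left alone. Origin: centre of its underside.
- marker: A marker pen lying at the right edge of the bench, 128 x 15 x 15 mm, loose; to be left alone. Origin: centre of its underside.
- label_cassette: A small flat label cassette, 56 x 72 x 14 mm, loose, lying left of the work beyond the black cord; to be left alone. Origin: centre of its underside.

How it is judged:
On the way, in this order (a step that is already met when the one before it is completed fails the run):
1. the cylinder stands upright, fully home in the empty bracket, with the bar still up (x of gas_cylinder in the frame of bracket above -0.009 m and y of gas_cylinder in the frame of bracket between -0.008 and 0.008 m and angle between gas_cylinder's own z axis and vertical below 0.06 rad and value of joint bar above 0.6 rad), for 0.2 s.
2. the retaining bar is all the way down (value of joint bar below 0.08 rad), for 0.2 s.
At the end, for the whole second after the job is handed in: The cylinder stands upright (within 0.06 rad) and at rest on the bench, its axis within 9 mm of the seated place along the bracket's x and within 8 mm across, and the retaining bar is down to less than 0.08 rad (value of joint bar below 0.08 rad and x of gas_cylinder in the frame of bracket between -0.009 and 0.009 m and y of gas_cylinder in the frame of bracket between -0.008 and 0.008 m and angle between gas_cylinder's own z axis and vertical below 0.06 rad and height (world z) of gas_cylinder below 0.004 m and linear speed of gas_cylinder below 0.02 m/s); the robot touches nothing.
It fails at once if the gas cylinder is lifted off the bench (its underside's centre rises 8 mm) (height (world z) of gas_cylinder above 0.008 m).
It fails at once if the gas cylinder tips by more than 0.2 rad (angle between gas_cylinder's own z axis and vertical above 0.2 rad).
It fails at once if the stowed cylinder, the jar, the marker or the cassette is moved by more than 20 mm (distance of any of stowed_cylinder, sample_jar, marker, label_cassette from where it was at the start of the episode above 0.02 m).
It also fails if it takes over 72 s, if anything falls off the work surface, if the arm or the gripper's body presses on something with over 40 N, if the wrist force passes 120 N, or if a joint passes its speed limit or range.

## Robot

A 6-joint arm with a two-finger parallel gripper is mounted at the origin on a cart in front of the work surface, level with it; the furniture and walls round the work are solid. World frame = base frame: x ahead of the robot, y to its left, z up, the work surface at z = 0. Lengths are in m, angles in rad, forces in N, time in s.
With the tool pointing down it reaches from about 0.35 to 0.775 m from the base axis. Payload 7.3 kg.
Tool frame: the origin (TCP) lies midway between the tips of the shut fingers; the grasp point (between the pads) lies grasp_offset behind it (grasp_offset is the distance from the TCP to the grasp point, in m); z points along the fingers, y is the line along which they close (so a half turn about z gives the same grasp; the last joint's range is limited). The gripper opens to 92 mm and grips with 3 to 60 N. Pads are 19 mm wide; open, the fingers measure 130 mm over their backs; the gripper's body (75 mm by 190 mm) begins 47 mm behind the grasp point.
Start: joints at [-1.313, 0.342, 1.524, -0, 1.275, -0.146], TCP at [0.206, -0.483, 0.227] pointing down, gripper open.
Joint ranges: [-2.53, 2.53], [-0.77, 2.02], [0.04, 2.7], [-1, 4.14], [0.28, 2.66], [-3.11, 3.11]. Speed limits (rad/s): [2.57, 2.57, 3.14, 3.14, 3.14, 3.14].

## Interface

Orientations are given as [roll, pitch, yaw] about the fixed x, y, z axes, in that order (R = Rz(yaw) Ry(pitch) Rx(roll)).
In Python, from cell import * gives the robot as it stands.
- The arm moves only by the tool step_arm, never from a script. Its argument "plan" is a list of rows, each a list of 5 numbers: the closure, from -1 (fully open) to 1 (shut), then the shift along the tool's x, y, z in m, then the turn about the tool's z in rad. In form: [[hand, x, y, z, twist], ...]. A call has 1 to 20 rows; each row is the pose to reach, as a shift and turn from the pose commanded when the call began, along the tool's axes at that moment; what a row does not reach only later rows make up. A row lasts 1/8 s, in which the tool goes at most 62.5 mm and 10.7 degrees, less where a joint would pass 70% of its speed; a pose out of reach is approached as far as the arm can. A call with a gripper value outside its range is refused whole. The fingers move at their own pace and stop on an object; "grip_force" is the grip in N (left out, the last holds). Time passes only in rows, so rows that repeat a pose let the fingers close. It gives the time, the measured TCP pose, the force, the opening and the grip force at its end, in the units of the state.
- observe(): the state, without advancing time (a new reading comes with each control period).
- read_camera(name): name is "side" or "top"; returns a dict with "img" (384x512x3 uint8, red, green, blue), "range_z" (384x512 float32, m along the optical axis (not along the pixel's ray), 0 where there is no reading), "fx", "fy", "cx", "cy" (pixels), "k1" (the pictures are not rectified: a ray, as slopes to the right and down, at radius r is drawn at 1 + k1 r^2 times it, then the intrinsics apply), "R" (3x3) and "t" (3): a world point X has camera coordinates R X + t. Camera axes: x right, y down, z forward; pixel columns grow to the right and rows downward; lengths in m; the calibration is good to about 2 mm. A picture is of the moment at which its call begins.
- hand_in(): hands the job in; it is judged then, once.
The state is a dict: "time": time; "qpos": joint angles; "qvel": joint speeds; "joint_efforts": joint torques, N m; "tool_pos": TCP position; "tool_rot": TCP orientation; "contact_force": force on the tool from outside, world axes, zero at the start; "torque": the same for the moment, N m; "opening": finger opening in m; "grip_force": force on a finger pad.
Only numpy, scipy, OpenCV 4.12 (cv2) and the standard library are available. Lean on these libraries where they do the work, as an engineer would, in place of code of your own. Each camera call takes 0.05 s, during which the arm holds its last target. There are 200 camera calls.

## Working session

There is one attempt and no reset: what is moved stays moved. The work goes in short steps, Python scripts to look and compute and a tool call to move; the robot and the scene stay as the last step left them, time stands still between calls to the robot, and variables do not carry over. Pictures are saved under pics/ and viewed, at most 10 in all, crops included, and the job is handed in when it is done.

Besides the shell and the picture viewer there is one more tool, called as a command line: name --pt "numbers of a row" for each row, then --argument value for the rest. step_arm: Moves the arm, as the interface text tells. Its arguments: {"type":"object","properties":{"plan":{"type":"array","items":{"type":"array","items":{"type":"number"}}},"grip_force":{"type":"number"}},"required":["plan"]}

```bash
mkdir -p pics; ls; cat > h.py <<'E'
from cell import *
import numpy as np, cv2
def cam(n):
    c=read_camera(n); c['K']=np.array([[c['fx'],0,c['cx']],[0,c['fy'],c['cy']],[0,0,1]]); c['R']=np.array(c['R']);c['t']=np.array(c['t']); return c
def slopes(c,uv):
    d=(np.atleast_2d(uv).astype(float)-[c['cx'],c['cy']])/[c['fx'],c['fy']]
    s=d.copy()
    for _ in range(20): s=d/(1+c['k1']*(s**2).sum(1,keepdims=True))
    return s
def plane(c,uv,z):   # cast pixels on the plane world z
    s=slopes(c,uv); d=np.c_[s,np.ones(len(s))]@c['R']; o=-c['R'].T@c['t']
    return o+d*((z-o[2])/d[:,2])[:,None]
def cloud(c):
    v,u=np.mgrid[:384,:512]; s=slopes(c,np.c_[u.ravel(),v.ravel()]); z=c['range_z'].ravel()[:,None]
    P=(np.c_[s,np.ones(len(s))]*z-c['t'])@c['R']; P[z[:,0]==0]=np.nan
    return P.reshape(384,512,3)
def proj(c,X):
    p=np.atleast_2d(X)@c['R'].T+c['t']; s=p[:,:2]/p[:,2:]; s=s*(1+c['k1']*(s**2).sum(1,keepdims=True))
    return s*[c['fx'],c['fy']]+[c['cx'],c['cy']]
E
python3 - <<'E'
from h import *
for n in ('top','side'):
    c=cam(n); cv2.imwrite(f'pics/{n}0.png',c['img'][:,:,::-1]); print(n,-c['R'].T@c['t'],c['R'].round(2).tolist(),c['k1'],c['fx'])
s=observe(); print(s['time'],s['tool_pos'],s['tool_rot'],s['opening'])
E
```

```text
pics
top [ 0.39125152 -0.17142019  1.25246406] [[0.01, -1.0, 0.01], [-0.99, -0.01, -0.14], [0.14, -0.01, -0.99]] -0.17285313186344878 479.94335544017423
side [0.25196241 0.59696269 0.68884735] [[-0.93, -0.36, -0.01], [-0.2, 0.55, -0.81], [0.3, -0.75, -0.58]] -0.06452809629368668 390.9048348076376
0.1 [ 0.20622399 -0.48240886  0.22612759] [-3.14023455e+00 -2.42933901e-04  4.03800552e-01] 0.0915055535326674
```

View pics/top0.png

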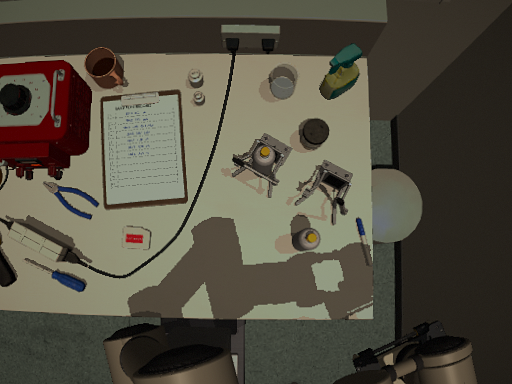

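View pics/side0.png

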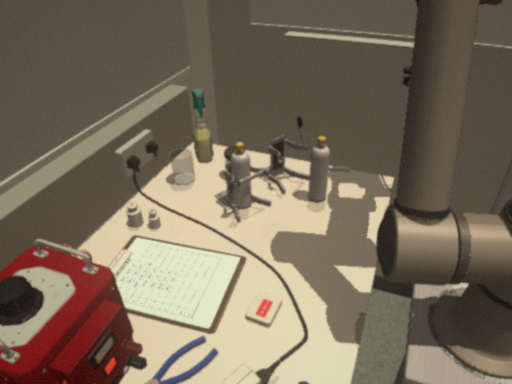

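The top view shows the loose cylinder near (310,238), the empty bracket near (328,185), the stowed cylinder at (265,155), the jar at (313,132) and the marker at (363,240). In the side view the loose cylinder is at (319,170), with the empty bracket behind it at (285,160).

```bash
python3 - <<'E'
from h import *
c=cam('top'); P=cloud(c); np.save('P.npy',P)
im=cv2.resize(c['img'][140:265,280:380,::-1],None,fx=4.7,fy=4.7,interpolation=cv2.INTER_CUBIC)
s=cam('side'); Ps=cloud(s)
im2=cv2.resize(s['img'][110:220,255:355,::-1],None,fx=3.2,fy=3.2,interpolation=cv2.INTER_CUBIC)
o=np.zeros((588,800,3),np.uint8); o[:im.shape[0],:im.shape[1]]=im[:588]; o[:im2.shape[0],475:475+im2.shape[1]]=im2[:, :325]
cv2.imwrite('pics/z1.png',np.clip(o*1.3,0,255).astype(np.uint8))
# brass in both views
for n,cc,PP,win in (('top',c,P,(215,255,295,325)),('side',s,Ps,(130,150,310,330)),('topst',c,P,(140,170,250,280))):
    h=cv2.cvtColor(cc['img'],cv2.COLOR_RGB2HSV); m=(h[...,0]>10)&(h[...,0]<30)&(h[...,1]>140)&(h[...,2]>90)
    mm=np.zeros_like(m); a,b,d,e=win; mm[a:b,d:e]=m[a:b,d:e]
    v,u=np.nonzero(mm); print(n,len(v),u.mean(),v.mean(),np.nanmedian(PP[mm],0), plane(cc,[[u.mean(),v.mean()]],.19))
# heights map around bracket (mm)
for v in range(158,224,3): print(v,[int(x) if x==x else -1 for x in (P[v,296:356:3,2]*1000)])
# body points of loose cylinder in both clouds
for PP in (P,Ps):
    q=PP.reshape(-1,3); k=(np.abs(q[:,0]-.27)<.1)&(np.abs(q[:,1]+.30)<.07)&(q[:,2]>.03)&(q[:,2]<.15)
    print(k.sum(), q[k].min(0) if k.any() else '', q[k].max(0) if k.any() else '')
E
```

```text
top 68 311.3382352941176 237.33823529411765 [ 0.44226685 -0.31925376  0.19966538] [[ 0.44242307 -0.32027352  0.19      ]]
side 44 321.54545454545456 139.4090909090909 [ 0.44138031 -0.31458782  0.19762328] [[ 0.44446252 -0.32566089  0.19      ]]
topst 63 264.8888888888889 150.9206349206349 [ 0.63411669 -0.21529647  0.20022839] [[ 0.6366627  -0.21554371  0.19      ]]
158 [0, 0, 5, 2, 3, 4, 0, 2, 2, 0, 0, 2, 2, 3, 2, 2, 1, 1, 2, 0]
161 [1, 0, 1, -4, 1, 0, 3, -2, 2, 5, 7, 4, 5, -2, 3, 1, 2, 1, 0, 4]
164 [0, 3, -1, 1, 5, 2, 4, 3, 3, 6, 12, 6, 8, 1, 6, 0, 0, -2, 0, 4]
167 [4, 0, 0, 4, 4, 3, 4, 0, 4, 4, 11, 6, 4, 10, 6, -2, 0, 5, 1, -1]
170 [1, 1, 0, 0, 0, 1, 8, -2, 7, 117, 7, 9, 5, 13, 5, 8, 2, 0, -1, 1]
173 [0, 0, 5, 2, 0, 2, 4, 6, 8, 114, 114, 128, 133, 27, 3, 9, 5, 9, 6, 0]
176 [2, 3, 4, 3, 0, -3, 2, 7, 4, 71, 86, 109, 116, 126, 133, 7, 10, 11, 6, 3]
179 [1, -1, 0, 3, 7, 1, 2, 18, 106, 43, 66, 78, 96, 109, 120, 128, 131, 12, 6, 2]
182 [-1, -1, 0, 2, 4, 3, 2, 17, 119, 16, 34, 49, 66, 82, 94, 109, 127, 129, 3, 6]
185 [5, 1, 3, -2, 0, 4, 15, 121, 4, 5, 0, 10, 33, 56, 62, 80, 91, 105, 120, 
[... 176 characters left out ...]
00, 19, 2, 1, 3, 0, 2, 0, 4, 0, 17, 21, 120, 0, 5, 0]
197 [3, 4, 4, 102, -1, 0, -2, 1, 2, 1, 6, 6, 1, 0, 15, 1, 119, 4, -1, 4]
200 [0, 21, 20, 0, 2, 2, 4, -1, 3, 5, 5, 0, 3, 18, 216, 219, 0, 4, 5, 1]
203 [17, 18, 0, 0, 4, 2, -4, 4, 0, 8, 0, 0, 4, 20, 207, 215, 117, 4, 0, 0]
206 [6, 1, 2, 4, 2, 2, 3, 4, 1, 4, 0, 4, 9, 17, 1, 178, 121, 0, 3, 3]
209 [1, 0, 0, 0, 2, 1, 4, -1, 3, 1, 1, -4, 3, 18, 3, 143, 150, 118, 0, 4]
212 [2, 1, -2, 0, 1, 0, 2, 1, 1, 0, 0, 2, 11, 14, 5, 114, 129, 0, 3, 0]
215 [4, 2, 4, 4, 4, 3, 3, 2, 3, 3, 0, 1, 8, 19, 1, 5, 2, 0, 1, 0]
218 [2, 1, 2, 6, 1, 0, 1, 2, 0, -1, -3, 0, 7, 19, 4, -1, 3, 4, 2, 3]
221 [2, 3, 0, 4, 5, -1, 0, 1, 1, -2, 1, 1, 12, 15, 0, 8, 2, 0, 2, 0]
0  
0
```

View pics/z1.png

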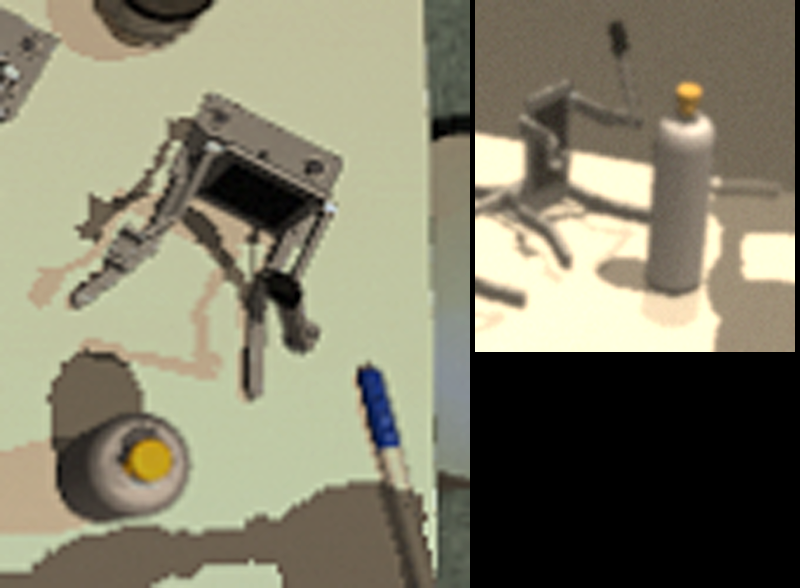

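The crop (4.7x of the top view, origin (280,140)) shows the plate's black face at crop (260,190) and the mouth opening down-left. The guide tips are at crop (80,300) and (250,395), and the bar stands nearly upright at crop (285,290). I'll fit the rubber face as a vertical plane and intersect the guide tips with z=16 mm.

```bash
python3 - <<'E'
from h import *
P=np.load('P.npy'); c=cam('top'); s=cam('side')
V,U=np.mgrid[:384,:512]
g=c['img'].mean(2)
k=(V>165)&(V<195)&(U>315)&(U<352)&(P[...,2]>.03)&(P[...,2]<.125)&(g<60)
q=P[k]; print('face n',k.sum())
xy=q[:,:2]
for _ in range(3):
    m=np.median(xy,0) if _==0 else xy.mean(0); d=xy-xy.mean(0); w,v=np.linalg.eigh(d.T@d); n=v[:,0]; r=d@n; xy=xy[np.abs(r)<2.5*r.std()]
if n[0]<0:n=-n
t=np.array([-n[1],n[0]])
e=xy@t; ef=np.percentile(e,[1,99]); print('normal',n,'yaw',np.arctan2(n[1],n[0]),'rms',r.std(),'width',ef, ef[1]-ef[0])
ctr=n*(xy@n).mean()+t*ef.mean(); org=ctr-.027*n
print('org',org,'mouth',org-.058*n)
# guide tips at z=.016 : local y estimates
yaw=np.arctan2(n[1],n[0])
def loc(p): d=np.asarray(p)[...,:2]-org; return np.stack([d@n,d@t],-1)
a=P[(V>150)&(V<228)&(U>290)&(U<352)]; L=loc(a)
for lo,hi,nm in ((.010,.024,'guides'),(.098,.124,'yoke'),(.128,.140,'platetop'),(.14,.25,'bar')):
    kk=(a[:,2]>lo)&(a[:,2]<hi); l=L[kk]
    print(nm,kk.sum())
    for x0 in np.arange(-.07,.1,.012):
        j=np.abs(l[:,0]-x0)<.006
        for sgn in (1,-1):
            y=l[j&(l[:,1]*sgn>0),1]
            if len(y)>1: print('  x%.3f y %.3f med [%.3f %.3f] n%d'%(x0,np.median(y),y.min(),y.max(),len(y)))
np.save('fr.npy',np.r_[org,yaw])
k=P[...,2]>.14; k&=(V>195)&(V<215)&(U>330)&(U<350); b=P[k]; lb=loc(b); print('bar pts',np.c_[lb,b[:,2]][::4].round(3).tolist())
for C,PP,name in ((c,P,'top'),(s,cloud(s),'side')):
    q=PP.reshape(-1,3); kk=(np.hypot(q[:,0]-.44,q[:,1]+.32)<.045)&(q[:,2]>.02)&(q[:,2]<.15)
    q=q[kk][:,:2]
    if len(q)>20:
        from scipy.optimize import least_squares
        f=least_squares(lambda p:np.hypot(*(q-p).T)-.026,[.44,-.32],loss='soft_l1',f_scale=.002); print(name,len(q),f.x,loc(f.x))
E
```

```text
face n 226
normal [ 0.893234   -0.44959206] yaw -0.46630858610194886 rms 0.0009085360091814064 width [-0.11698625 -0.05063256] 0.06635369101788995
org [ 0.56482849 -0.37812243] mouth [ 0.51302092 -0.35204609]
guides 278
  x-0.058 y 0.051 med [0.047 0.056] n10
  x-0.058 y -0.055 med [-0.060 -0.051] n15
  x-0.046 y 0.047 med [0.042 0.052] n16
  x-0.046 y -0.051 med [-0.058 -0.046] n16
  x-0.034 y 0.042 med [0.036 0.046] n12
  x-0.034 y -0.045 med [-0.052 -0.040] n18
  x-0.022 y 0.033 med [0.024 0.036] n10
  x-0.022 y -0.041 med [-0.046 -0.035] n14
  x-0.010 y 0.031 med [0.027 0.035] n13
  x-0.010 y -0.036 med [-0.040 -0.032] n15
  x0.002 y 0.029 med [0.027 0.035] n5
  x0.002 y -0.033 med [-0.034 -0.032] n4
  x0.014 y 0.031 med [0.028 0.034] n11
  x0.014 y -0.036 med [-0.040 -0.032] n17
  x0.026 y 0.028 med [0.002 0.045] n22
  x0.026 y -0.032 med [-0.040 -0.002] n27
  x0.038 y 0.032 med [0.031 0.034] n2
  x0.038 y -0.042 med [-0.044 -0.041] n2
  x0.050 y 0.033 med [0.030 0.038] n5
  x0.062 y 0.026 med [0.009 0.038] n5
  x0.062 y -0.025 med [-0.038 -0.001] n3
  x0.074 y 0.025 med [0.001 
[... 867 characters left out ...]
 y -0.023 med [-0.041 -0.012] n29
  x-0.034 y -0.028 med [-0.048 -0.011] n48
bar pts [[-0.036, -0.011, 0.213], [-0.033, -0.018, 0.22], [-0.036, -0.017, 0.221], [-0.041, -0.012, 0.218], [-0.037, -0.02, 0.223], [-0.042, -0.015, 0.219], [-0.038, -0.023, 0.224], [-0.042, -0.019, 0.216], [-0.038, -0.026, 0.219], [-0.042, -0.022, 0.21], [-0.037, -0.031, 0.206], [-0.041, -0.028, 0.205], [-0.04, -0.028, 0.179], [-0.037, -0.035, 0.185], [-0.039, -0.035, 0.182], [-0.04, -0.035, 0.173], [-0.04, -0.036, 0.154], [-0.036, -0.045, 0.154], [-0.039, -0.044, 0.154], [-0.038, -0.048, 0.142]]
top 120 [ 0.44128613 -0.32108191] [-0.1359972  -0.00459313]
side 708 [ 0.44327727 -0.32207484] [-0.13377223 -0.00458485]
```

step_arm --pt "1 0 0 0 0" --pt "1 0 0 0 0"

```text
time: 0.55
tool_pos: [0.2063, -0.4828, 0.2267]
tool_rot: [3.141, -0.0, 0.404]
contact_force: [0.2, 0.6, -0.1]
opening: 0.0756
grip_force: 0.0
```

The cylinder's height makes the gripper's shape important, so I'll bring the open gripper into view behind the cylinder.

step_arm --pt "-1 0.03 0 -0.04 0" --pt "-1 0.08 -0.02 -0.06 0" --pt "-1 0.12 -0.06 -0.06 0" --pt "-1 0.15 -0.1 -0.06 0" --pt "-1 0.18 -0.14 -0.06 0" --pt "-1 0.2 -0.18 -0.06 0" --pt "-1 0.22 -0.22 -0.06 0" --pt "-1 0.22 -0.22 -0.06 0"

```text
time: 1.55
tool_pos: [0.3221, -0.1918, 0.2871]
tool_rot: [3.141, -0.001, 0.407]
contact_force: [0.2, -0.9, 0.4]
opening: 0.0915
grip_force: 0.0
```

```bash
python3 - <<'E'
from h import *
c=cam('top'); s=cam('side'); o=np.hstack([c['img'],s['img']])[:,:,::-1]
o=cv2.resize(o,(800,300)); big=cv2.resize(s['img'][20:220,200:467,::-1],(400,300)); big2=cv2.resize(c['img'][150:350,200:467,::-1],(400,300))
cv2.imwrite('pics/g.png',np.vstack([o,np.hstack([big2,big])]))
st=observe(); print(st['tool_pos'],st['tool_rot'],proj(s,[st['tool_pos']]),proj(c,[st['tool_pos']]))
E
```

```text
[ 0.32237985 -0.19412415  0.2870539 ] [ 3.14025269e+00 -2.20037577e-04  4.04903991e-01] [[364.52781137 136.0101415 ]] [[254.89534784 294.64389371]]
```

View pics/g.png

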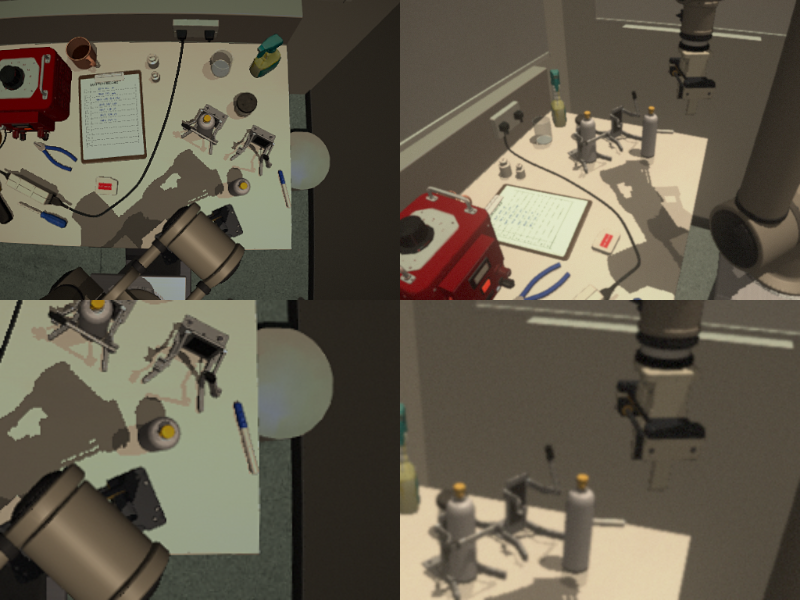

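The lower-right crop shows the gripper pointing down, with a black crossbar and fingers below a smaller block. I'll measure its profile in the tool frame from the depth clouds.

```bash
python3 - <<'E'
from h import *
from scipy.spatial.transform import Rotation as R
st=observe(); M=R.from_euler('xyz',st['tool_rot']).as_matrix(); p=np.array(st['tool_pos'])
q=np.vstack([(cloud(cam(n)).reshape(-1,3)-p)@M for n in ('top','side')])
q=q[(np.abs(q[:,:2])<.13).all(1)&(q[:,2]<.02)&(q[:,2]>-.30)]
for z in np.arange(-.29,.02,.01):
    b=q[np.abs(q[:,2]-z)<.005]
    if len(b)>3: print('z %.3f n%d x[%.3f %.3f] y[%.3f %.3f]'%(z,len(b),*np.percentile(b[:,0],[2,98]),*np.percentile(b[:,1],[2,98])))
b=q[(q[:,2]>-.06)]; print(b[::6].round(3).tolist()[:30])
E
```

```text
z -0.290 n4 x[0.035 0.043] y[-0.051 -0.049]
z -0.280 n263 x[-0.036 0.058] y[-0.048 -0.009]
z -0.270 n235 x[-0.033 0.048] y[-0.041 -0.009]
z -0.260 n247 x[-0.029 0.037] y[-0.038 -0.000]
z -0.250 n263 x[-0.028 0.042] y[-0.038 0.010]
z -0.240 n286 x[-0.030 0.049] y[-0.038 0.008]
z -0.230 n244 x[-0.031 0.040] y[-0.038 0.001]
z -0.220 n234 x[-0.030 0.038] y[-0.039 -0.003]
z -0.210 n226 x[-0.031 0.040] y[-0.040 0.001]
z -0.200 n255 x[-0.032 0.040] y[-0.040 0.001]
z -0.190 n132 x[-0.025 0.035] y[-0.037 -0.005]
z -0.180 n247 x[-0.031 0.036] y[-0.035 0.012]
z -0.170 n330 x[-0.033 0.037] y[-0.051 -0.007]
z -0.160 n234 x[-0.033 0.037] y[-0.052 0.005]
z -0.150 n131 x[-0.020 0.024] y[-0.052 -0.039]
z -0.140 n156 x[-0.020 0.024] y[-0.052 0.008]
z -0.130 n174 x[-0.020 0.026] y[-0.051 0.012]
z -0.120 n181 x[-0.021 0.026] y[-0.052 0.014]
z -0.110 n1733 x[-0.035 0.035] y[-0.095 0.091]
z -0.100 n286 x[-0.033 0.037] y[-0.096 0.082]
z -0.090 n535 x[-0.034 0.037] y[-0.094 0.080]
z -0.080 n337 x[-0.033 0.037] y[-0.089 0.073]
z -0.070 n206 x[-0.033 0.037] y[-0.089 0.078]
z -0.060 n21 x[-0.001 0.009] y[-0.02
[... 306 characters left out ...]
006, 0.045, -0.044], [0.001, 0.051, -0.058], [0.001, 0.047, -0.055], [0.012, 0.055, -0.044], [0.011, 0.049, -0.042], [0.012, 0.056, -0.034], [0.011, 0.058, -0.029], [0.011, 0.063, -0.021], [0.011, 0.047, -0.026], [0.011, 0.06, -0.015], [0.01, 0.047, -0.019], [0.008, 0.045, -0.017], [0.008, 0.044, -0.015], [0.01, 0.046, -0.012], [0.011, 0.048, -0.008], [0.012, 0.052, -0.004], [-0.0, 0.047, -0.006], [-0.0, 0.045, -0.004], [-0.001, 0.046, -0.001], [0.007, -0.066, -0.055], [-0.005, -0.066, -0.055], [0.011, -0.065, -0.052], [-0.002, -0.064, -0.052], [0.011, -0.056, -0.046], [0.002, -0.064, -0.049], [-0.01, -0.064, -0.049], [0.006, -0.065, -0.048], [-0.006, -0.066, -0.048], [0.01, -0.067, -0.047]]
```

The gripper body (±37 × ±95 mm, starting 66 mm above the TCP) overhangs the fingers on every side. With the tool vertical, the body would reach the tall cylinder at about z = 70 mm before the fingers touch it, so a low push needs the tool leaning about 25–30°. I'll check in free space whether the arm leans when asked to go beyond its reach.

step_arm --pt "1 0.04 0.02 -0.04 0" --pt "1 0.08 0.04 -0.08 0" --pt "1 0.13 0.06 -0.11 0" --pt "1 0.18 0.08 -0.14 0" --pt "1 0.23 0.1 -0.17 0" --pt "1 0.28 0.12 -0.19 0" --pt "1 0.33 0.14 -0.2 0" --pt "1 0.38 0.16 -0.2 0" --pt "1 0.42 0.18 -0.2 0" --pt "1 0.42 0.18 -0.2 0"

```text
time: 3.0
tool_pos: [0.706, -0.1785, 0.4344]
tool_rot: [3.115, -0.034, 0.404]
contact_force: [-2.2, -0.4, 1.1]
opening: 0.0009
grip_force: 0.0
```

```bash
python3 - <<'E'
from h import *
st=observe(); print(st['time'],st['tool_pos'],st['tool_rot'],st['qpos'])
E
```

```text
3.0 [ 0.7060046  -0.1785111   0.43436255] [ 3.11532271 -0.03402908  0.40369682] [-0.35466085  0.86258268  0.03607027  0.00534556  2.20016423  0.81612471]
```

The tool leaned 0.043 rad outward at the end of reach. Next I'll see whether that lean stays in the commanded pose when I back off.

step_arm --pt "1 -0.03 -0.02 0.0 0" --pt "1 -0.06 -0.04 0 0" --pt "1 -0.1 -0.06 0 0" --pt "1 -0.1 -0.06 0 0"

```text
time: 3.5
tool_pos: [0.5851, -0.1614, 0.4336]
tool_rot: [3.114, -0.035, 0.403]
contact_force: [0.5, -0.3, 1.1]
opening: 0.0002
grip_force: 0.0
```

```bash
python3 - <<'E'
from h import *
st=observe(); print(st['time'],st['tool_pos'],st['tool_rot'],st['qpos'])
E
```

```text
3.5 [ 0.58514063 -0.16141832  0.43360556] [ 3.11407291 -0.03477484  0.40261115] [-0.39843593  0.43155385  0.83677758  0.00600631  1.82929515  0.77189089]
```

The lean persists in the commanded pose, so repeated reaches can build it up. I'll fit the arm's planar kinematics to see which lean is feasible at the push pose.

```bash
cat >> h.py <<'E'
from scipy.spatial.transform import Rotation as Rot
N=np.array([np.cos(-.466),np.sin(-.466),0]); T=np.array([-N[1],N[0],0]); ORG=np.array([.5637,-.3803,0])
def W(x,y,z): return ORG+N*x+T*y+[0,0,z]
def st():
    s=observe(); s['M']=Rot.from_euler('xyz',s['tool_rot']).as_matrix(); s['p']=np.array(s['tool_pos'])
    d=s['M'][:,2]; l=s['p']-ORG
    print('t %.2f p %s loc %s tilt %.3f az %.3f xaxis-az %.3f q %s F %s'%(s['time'],s['p'].round(4),np.round([l@N,l@T,l[2]],4),np.arccos(-d[2]),np.arctan2(d[1],d[0]),np.arctan2(s['M'][1,0],s['M'][0,0]),np.round(s['qpos'],3),np.round(s['contact_force'],1)))
    return s
def to(s,target): return (s['M'].T@(np.asarray(target)-s['p'])).round(4)
E
python3 - <<'E'
from h import *
from scipy.optimize import least_squares, fsolve
D=[([-1.313,.342,1.524,1.275],[.206,-.483,.227]),([-.35466,.86258,.03607,2.20016],[.7060,-.1785,.4344]),([-.39844,.43155,.83678,1.8293],[.58514,-.16142,.4336])]
def fk(p,q): L1,L2,Lt,h,o=p; a,b,c=q; return np.array([o+L1*np.sin(a)+L2*np.sin(a+b)+Lt*np.sin(a+b+c),h+L1*np.cos(a)+L2*np.cos(a+b)+Lt*np.cos(a+b+c)])
r=lambda P:np.sqrt(P[0]**2+P[1]**2-.077**2)
f=least_squares(lambda p:np.concatenate([fk(p,q[1:])-[r(P),P[2]] for q,P in D]+[[.02*(p[4])]]),[.4,.35,.25,.3,0]); print(f.x,f.fun.round(4))
s=st()
for th in (.6,.8,.9):
  for P in (W(-.175,0,.02),W(-.025,0,.02),W(-.175,0,.1),W(-.04,0,.12)):
    g=least_squares(lambda q:np.r_[fk(f.x,q)-[r(P),P[2]],.3*(q.sum()-np.pi+th)],[.6,1.5,.6]); print(th,P.round(3),g.x.round(2),g.cost<1e-6)
print(to(s,[.72,-.36,.43]))
E
```

```text
[ 0.53920459  0.39449255  0.97166181  0.80376449 -0.03926119] [ 0.0002 -0.0017 -0.0036 -0.005   0.0035  0.0067 -0.0008]
t 3.50 p [ 0.5851 -0.1614  0.4336] loc [-0.0792  0.2052  0.4336] tilt 0.044 az -0.267 xaxis-az 0.403 q [-0.398  0.432  0.837  0.006  1.829  0.772] F [ 0.5 -0.3  1.1]
0.6 [ 0.407 -0.302  0.02 ] [ 0.89  3.14 -1.35] False
0.6 [ 0.541 -0.369  0.02 ] [ 1.44  3.14 -2.03] True
0.6 [ 0.407 -0.302  0.1  ] [ 0.31  3.14 -0.85] False
0.6 [ 0.528 -0.362  0.12 ] [ 0.33  2.94 -0.73] True
0.8 [ 0.407 -0.302  0.02 ] [ 0.85  3.14 -1.34] False
0.8 [ 0.541 -0.369  0.02 ] [ 1.52  3.14 -2.14] False
0.8 [ 0.407 -0.302  0.1  ] [ 0.1   3.14 -0.67] False
0.8 [ 0.528 -0.362  0.12 ] [ 0.78  3.14 -1.42] False
0.9 [ 0.407 -0.302  0.02 ] [ 0.83  3.14 -1.33] False
0.9 [ 0.541 -0.369  0.02 ] [ 1.58  3.14 -2.22] False
0.9 [ 0.407 -0.302  0.1  ] [-1.26  3.57 -0.06] True
0.9 [ 0.528 -0.362  0.12 ] [ 0.77  3.14 -1.42] False
[0.0461 0.2353 0.0117]
```

step_arm --pt "1 0.01 0.04 0 0.15" --pt "1 0.02 0.08 0 0.3" --pt "1 0.03 0.12 0 0.45" --pt "1 0.03 0.15 0 0.6" --pt "1 0.04 0.18 0 0.75" --pt "1 0.04 0.21 0.01 0.87" --pt "1 0.045 0.235 0.01 0.87" --pt "1 0.045 0.235 0.01 0.87"

```text
time: 4.5
tool_pos: [0.6848, -0.3422, 0.3986]
tool_rot: [-3.132, -0.08, -0.466]
contact_force: [0.3, 0.8, 0.3]
opening: 0.0007
grip_force: 0.0
```

step_arm --pt "1 0.06 0 0 0"

```text
time: 4.62
tool_pos: [0.7057, -0.3507, 0.3835]
tool_rot: [-3.132, -0.117, -0.465]
contact_force: [1.2, -0.0, -0.4]
opening: 0.0006
grip_force: 0.0
```

step_arm --pt "1 0.06 0 0 0"

```text
time: 4.75
tool_pos: [0.7258, -0.3605, 0.3656]
tool_rot: [-3.132, -0.151, -0.465]
contact_force: [0.6, -0.1, 0.9]
opening: 0.0004
grip_force: 0.0
```

step_arm --pt "1 0.06 0 0 0"

```text
time: 4.88
tool_pos: [0.7441, -0.3696, 0.3515]
tool_rot: [-3.132, -0.186, -0.465]
contact_force: [0.1, -0.1, 0.9]
opening: 0.0002
grip_force: 0.0
```

```bash
python3 -c "
from h import *
st()"
```

```text
t 4.88 p [ 0.7441 -0.3696  0.3515] loc [0.1564 0.0906 0.3515] tilt 0.186 az -0.412 xaxis-az -0.465 q [-0.564  0.982  0.036  0.03   1.94   1.484] F [ 0.1 -0.1  0.9]
```

step_arm --pt "1 0.04 0 -0.045 0"

```text
time: 5.0
tool_pos: [0.7391, -0.368, 0.3763]
tool_rot: [-3.131, -0.213, -0.466]
contact_force: [0.2, 0.2, 0.3]
opening: 0.0005
grip_force: 0.0
```

step_arm --pt "1 0.04 0 -0.045 0"

```text
time: 5.12
tool_pos: [0.7317, -0.365, 0.4121]
tool_rot: [-3.131, -0.255, -0.467]
contact_force: [-0.2, -0.6, 0.6]
opening: 0.0003
grip_force: 0.0
```

step_arm --pt "1 0.04 0 -0.045 0"

```text
time: 5.25
tool_pos: [0.7247, -0.3623, 0.4418]
tool_rot: [-3.131, -0.292, -0.468]
contact_force: [-0.1, -0.8, -0.1]
opening: 0.0004
grip_force: 0.0
```

step_arm --pt "1 0.04 0 -0.045 0"

```text
time: 5.38
tool_pos: [0.7174, -0.3594, 0.4689]
tool_rot: [-3.131, -0.325, -0.469]
contact_force: [-0.3, -0.3, 0.9]
opening: 0.0004
grip_force: 0.0
```

```bash
python3 -c "
from h import *
st()"
```

```text
t 5.38 p [ 0.7174 -0.3594  0.4689] loc [0.1279 0.0877 0.4689] tilt 0.325 az -0.436 xaxis-az -0.469 q [-0.578  0.837  0.036  0.049  1.946  1.485] F [-0.3 -0.3  0.9]
```

step_arm --pt "1 0.055 0 -0.02 0"

```text
time: 5.5
tool_pos: [0.7256, -0.3638, 0.4766]
tool_rot: [-3.131, -0.365, -0.469]
contact_force: [0.4, 0.3, -0.6]
opening: 0.0005
grip_force: 0.0
```

step_arm --pt "1 0.055 0 -0.02 0"

```text
time: 5.62
tool_pos: [0.734, -0.3686, 0.4808]
tool_rot: [-3.13, -0.399, -0.47]
contact_force: [0.7, 0.1, -0.2]
opening: 0.0003
grip_force: 0.0
```

step_arm --pt "1 0.055 0 -0.02 0"

```text
time: 5.75
tool_pos: [0.7403, -0.372, 0.4897]
tool_rot: [-3.13, -0.435, -0.471]
contact_force: [0.1, -0.3, -0.9]
opening: 0.0004
grip_force: 0.0
```

step_arm --pt "1 0.055 0 -0.02 0"

```text
time: 5.88
tool_pos: [0.7452, -0.3748, 0.5018]
tool_rot: [-3.129, -0.473, -0.471]
contact_force: [0.1, -0.3, 0.8]
opening: 0.0005
grip_force: 0.0
```

step_arm --pt "1 0.055 0 -0.02 0"

```text
time: 6.0
tool_pos: [0.7489, -0.3769, 0.5157]
tool_rot: [-3.129, -0.512, -0.472]
contact_force: [-0.6, -0.1, 0.1]
opening: 0.0003
grip_force: 0.0
```

step_arm --pt "1 0.055 0 -0.02 0"

```text
time: 6.12
tool_pos: [0.7516, -0.3786, 0.5308]
tool_rot: [-3.129, -0.551, -0.472]
contact_force: [0.9, 0.5, 0.1]
opening: 0.0004
grip_force: 0.0
```

```bash
python3 -c "
from h import *
st()"
```

```text
t 6.12 p [ 0.7516 -0.3786  0.5308] loc [0.1671 0.086  0.5308] tilt 0.551 az -0.447 xaxis-az -0.472 q [-0.585  0.791  0.036  0.073  1.767  1.489] F [0.9 0.5 0.1]
```

step_arm --pt "1 0.055 0 -0.02 0"

```text
time: 6.25
tool_pos: [0.7534, -0.3798, 0.5468]
tool_rot: [-3.128, -0.59, -0.473]
contact_force: [-0.3, -0.3, -0.3]
opening: 0.0005
grip_force: 0.0
```

step_arm --pt "1 0.055 0 -0.02 0"

```text
time: 6.38
tool_pos: [0.7543, -0.3805, 0.5636]
tool_rot: [-3.128, -0.628, -0.473]
contact_force: [-0.3, 0.2, 0.3]
opening: 0.0006
grip_force: 0.0
```

step_arm --pt "1 0.055 0 -0.02 0"

```text
time: 6.5
tool_pos: [0.7542, -0.3808, 0.5812]
tool_rot: [-3.127, -0.666, -0.474]
contact_force: [0.0, 0.1, -0.1]
opening: 0.0006
grip_force: 0.0
```

step_arm --pt "1 0.055 0 -0.02 0"

```text
time: 6.62
tool_pos: [0.753, -0.3806, 0.5996]
tool_rot: [-3.127, -0.703, -0.475]
contact_force: [0.6, 0.6, 0.3]
opening: 0.0007
grip_force: 0.0
```

step_arm --pt "1 0.055 0 -0.02 0"

```text
time: 6.75
tool_pos: [0.7509, -0.3799, 0.6186]
tool_rot: [-3.126, -0.74, -0.476]
contact_force: [0.2, -0.0, -0.5]
opening: 0.0007
grip_force: 0.0
```

step_arm --pt "1 0.055 0 -0.02 0"

```text
time: 6.88
tool_pos: [0.7477, -0.3786, 0.6384]
tool_rot: [-3.125, -0.777, -0.476]
contact_force: [0.0, 0.5, -0.0]
opening: 0.0003
grip_force: 0.0
```

```bash
python3 - <<'E'
from h import *
from scipy.optimize import least_squares
s=st()
D=[([-1.313,.342,1.524,1.275],[.206,-.483,.227]),([-.35466,.86258,.03607,2.20016],[.7060,-.1785,.4344]),([-.39844,.43155,.83678,1.8293],[.58514,-.16142,.4336]),([0,.791,.036,1.767],[.7516,-.3786,.5308]),([0,.837,.036,1.946],[.7174,-.3594,.4689]),([0,.982,.036,1.94],[.7441,-.3696,.3515]),([0,*s['qpos'][[1,2,4]]],s['p'])]
def fk(p,q): L1,L2,Lt,h,o=p; a,b,c=q; return np.array([o+L1*np.sin(a)+L2*np.sin(a+b)+Lt*np.sin(a+b+c),h+L1*np.cos(a)+L2*np.cos(a+b)+Lt*np.cos(a+b+c)])
r=lambda P:np.sqrt(P[0]**2+P[1]**2-.077**2)
f=least_squares(lambda p:np.concatenate([fk(p,q[1:])-[r(P),P[2]] for q,P in D]),[.4,.35,.25,.3,0]); print(f.x,f.fun.round(4))
for th in (.6,.8):
  for P in (W(-.2,0,.02),W(-.175,0,.02),W(-.025,0,.02),W(-.2,0,.15),W(-.04,0,.12)):
    g=least_squares(lambda q:np.r_[fk(f.x,q)-[r(P),P[2]],.3*(q.sum()-np.pi+th)],[.6,1.8,.6],bounds=([-.77,.04,.28],[2.02,2.7,2.66])); print(th,P.round(3),g.x.round(2),g.cost)
E
```

```text
t 6.88 p [ 0.7477 -0.3786  0.6384] loc [0.1636 0.0842 0.6384] tilt 0.778 az -0.453 xaxis-az -0.476 q [-0.599  0.692  0.037  0.102  1.641  1.49 ] F [ 0.   0.5 -0. ]
[ 0.55103325  0.39631644  0.35383221  0.17758061 -0.02903389] [ 0.0157  0.0006 -0.0094 -0.0051 -0.0068  0.0091  0.0006  0.0005 -0.0026
 -0.0032  0.0038 -0.0077 -0.0014  0.0059]
0.6 [ 0.385 -0.29   0.02 ] [0.28 2.22 0.28] 0.0033500876518406525
0.6 [ 0.407 -0.302  0.02 ] [0.32 2.17 0.28] 0.003063005832407841
0.6 [ 0.541 -0.369  0.02 ] [0.52 1.89 0.28] 0.0013169549446027133
0.6 [ 0.385 -0.29   0.15 ] [0.05 2.26 0.28] 0.00015112053489395604
0.6 [ 0.528 -0.362  0.12 ] [0.35 1.96 0.28] 0.00013200369122615333
0.8 [ 0.385 -0.29   0.02 ] [0.23 2.22 0.28] 0.008982647981329778
0.8 [ 0.407 -0.302  0.02 ] [0.28 2.17 0.28] 0.00858129402756243
0.8 [ 0.541 -0.369  0.02 ] [0.5  1.88 0.28] 0.005625867445271695
0.8 [ 0.385 -0.29   0.15 ] [-0.    2.26  0.28] 0.0023794766026864317
0.8 [ 0.528 -0.362  0.12 ] [0.33 1.95 0.28] 0.0024970277402469104
```

```bash
python3 - <<'E'
from h import *
from scipy.optimize import least_squares
p=[0.55103325,0.39631644,0.35383221,0.17758061,-0.02903389]
def fk(p,q): L1,L2,Lt,h,o=p; a,b,c=q; return np.array([o+L1*np.sin(a)+L2*np.sin(a+b)+Lt*np.sin(a+b+c),h+L1*np.cos(a)+L2*np.cos(a+b)+Lt*np.cos(a+b+c)])
r=lambda P:np.sqrt(P[0]**2+P[1]**2-.077**2)
for z in (.02,.12,.2):
 for x in (-.2,-.14,-.08,-.025):
  P=W(x,0,z); o=[]
  for th in np.arange(-.4,1.2,.05):
    for sg,c0 in ((1,.6),(-1,-.6)):
      lo,hi=((.29,2.66) if sg>0 else (-2.66,-.29))
      g=least_squares(lambda q:np.r_[fk(p,q)-[r(P),P[2]],.3*(q.sum()-np.pi+th)],[.5,1.8,c0],bounds=([-.77,.04,lo],[2.02,2.7,hi]))
      if g.cost<1e-7:o.append((round(th,2),sg))
  A=[t for t,s in o if s>0];B=[t for t,s in o if s<0]
  print(z,x,'r%.2f'%r(P),'normal',A[:1],A[-1:],'flip',B[:1],B[-1:])
E
```

```text
0.02 -0.2 r0.48 normal [np.float64(-0.4)] [np.float64(0.25)] flip [np.float64(0.6)] [np.float64(0.8)]
0.02 -0.14 r0.54 normal [np.float64(-0.4)] [np.float64(0.3)] flip [np.float64(0.65)] [np.float64(1.05)]
0.02 -0.08 r0.60 normal [np.float64(-0.4)] [np.float64(0.35)] flip [np.float64(0.7)] [np.float64(1.15)]
0.02 -0.025 r0.65 normal [np.float64(-0.4)] [np.float64(0.4)] flip [np.float64(0.75)] [np.float64(1.15)]
0.12 -0.2 r0.48 normal [np.float64(-0.4)] [np.float64(0.45)] flip [np.float64(0.8)] [np.float64(0.95)]
0.12 -0.14 r0.54 normal [np.float64(-0.4)] [np.float64(0.45)] flip [np.float64(0.8)] [np.float64(1.15)]
0.12 -0.08 r0.60 normal [np.float64(-0.4)] [np.float64(0.5)] flip [np.float64(0.85)] [np.float64(1.15)]
0.12 -0.025 r0.65 normal [np.float64(-0.4)] [np.float64(0.5)] flip [np.float64(0.85)] [np.float64(1.15)]
0.2 -0.2 r0.48 normal [np.float64(-0.4)] [np.float64(0.6)] flip [np.float64(0.95)] [np.float64(1.1)]
0.2 -0.14 r0.54 normal [np.float64(-0.4)] [np.float64(0.6)] flip [np.float64(0.95)] [np.float64(1.15)]
0.2 -0.08 r0.60 normal [np.float64(-0.4)] [np.float64(0.6)] flip [np.float64(0.95)] [np.float64(1.15)]
0.2 -0.025 r0.65 normal [np.float64(-0.4)] [np.float64(0.65)] flip [np.float64(1.0)] [np.float64(1.15)]
```

The normal wrist branch allows only 0.3 rad of lean near the bench, because joint 5 hits its 0.28 limit. The flipped-wrist branch (joint 4 near π) allows 0.7–1.0 rad. I'll add a little more lean, then retreat and see whether the wrist goes over on its way down.

step_arm --pt "1 0.055 0 -0.02 0"

```text
time: 7.0
tool_pos: [0.7435, -0.3769, 0.6588]
tool_rot: [-3.125, -0.814, -0.477]
contact_force: [-0.7, -0.4, -1.0]
opening: 0.0007
grip_force: 0.0
```

step_arm --pt "1 0.055 0 -0.02 0"

```text
time: 7.12
tool_pos: [0.7383, -0.3746, 0.6797]
tool_rot: [-3.124, -0.851, -0.478]
contact_force: [-0.3, -0.2, -0.2]
opening: 0.0002
grip_force: 0.0
```

step_arm --pt "1 0.055 0 -0.02 0"

```text
time: 7.25
tool_pos: [0.732, -0.3718, 0.701]
tool_rot: [-3.123, -0.888, -0.479]
contact_force: [-0.0, 0.8, -0.6]
opening: 0.0006
grip_force: 0.0
```

```bash
python3 - <<'E'
from h import *
s=st()
for P in (W(-.05,.03,.5),W(-.24,.03,.42),W(-.24,.03,.25),W(-.22,.03,.14)): print(to(s,P))
E
```

```text
t 7.25 p [ 0.732  -0.3718  0.701 ] loc [0.1465 0.0832 0.701 ] tilt 0.888 az -0.455 xaxis-az -0.479 q [-0.61   0.629  0.037  0.119  1.593  1.491] F [-0.   0.8 -0.6]
[-0.2795  0.0553 -0.026 ]
[-0.4615  0.0561 -0.1229]
[-0.5933  0.0581 -0.0157]
[-0.6661  0.0594  0.0692]
```

step_arm --pt "1 -0.05 0.01 0 0" --pt "1 -0.1 0.02 -0.01 0" --pt "1 -0.15 0.03 -0.02 0" --pt "1 -0.2 0.04 -0.02 0" --pt "1 -0.25 0.05 -0.03 0" --pt "1 -0.29 0.055 -0.04 0" --pt "1 -0.33 0.055 -0.06 0" --pt "1 -0.38 0.055 -0.08 0" --pt "1 -0.42 0.055 -0.1 0" --pt "1 -0.46 0.055 -0.12 0" --pt "1 -0.49 0.055 -0.1 0" --pt "1 -0.52 0.055 -0.075 0" --pt "1 -0.55 0.055 -0.05 0" --pt "1 -0.57 0.055 -0.03 0" --pt "1 -0.59 0.055 -0.015 0" --pt "1 -0.59 0.055 -0.015 0"

```text
time: 9.25
tool_pos: [0.3654, -0.2432, 0.2505]
tool_rot: [-3.12, -0.883, -0.483]
contact_force: [-0.0, -0.7, 0.6]
opening: 0.0005
grip_force: 0.0
```

```bash
python3 - <<'E'
from h import *
s=st()
for P in (W(-.24,.03,.25),W(-.22,.03,.14),W(-.22,.03,.1)): print(to(s,P))
E
```

```text
t 9.25 p [ 0.3654 -0.2432  0.2505] loc [-0.2387  0.0334  0.2505] tilt 0.883 az -0.455 xaxis-az -0.483 q [-1.148 -0.178  2.406  1.295  0.539 -0.15 ] F [-0.  -0.7  0.6]
[-0.0012  0.0034 -0.0007]
[-0.0735  0.0049  0.0846]
[-0.1044  0.0055  0.11  ]
```

The arm holds the full 0.88 rad lean here, with joint 4 at 1.3 and turning over. I'll continue down behind the cylinder, opening the fingers to a notch of about 22 mm.

step_arm --pt "0.52 -0.02 0 0.025 0" --pt "0.52 -0.04 0 0.045 0" --pt "0.52 -0.06 0 0.065 0" --pt "0.52 -0.07 0.005 0.085 0" --pt "0.52 -0.085 0.005 0.095 0" --pt "0.52 -0.1 0.005 0.11 0" --pt "0.52 -0.1 0.005 0.11 0"

```text
time: 10.12
tool_pos: [0.3847, -0.257, 0.1044]
tool_rot: [-3.119, -0.885, -0.482]
contact_force: [0.6, 0.3, -0.5]
opening: 0.0225
grip_force: 0.0
```

```bash
python3 - <<'E'
from h import *
s=st(); print(s['opening'])
for P in (W(-.21,0,.06),W(-.21,0,.022),W(-.18,0,.022)): print(to(s,P))
c=cam('top'); d=cam('side'); cv2.imwrite('pics/p1.png',np.hstack([cv2.resize(c['img'][130:330,230:430,::-1],(400,400)),cv2.resize(d['img'][80:280,220:420,::-1],(400,400))]))
E
```

```text
t 10.12 p [ 0.3847 -0.257   0.1044] loc [-0.2153  0.0297  0.1044] tilt 0.886 az -0.453 xaxis-az -0.482 q [-1.093  0.406  2.594  2.42   0.775 -1.431] F [ 0.6  0.3 -0.5]
0.02251930993405474
[-0.0307  0.0303  0.0319]
[-0.0602  0.0309  0.0559]
[-0.0412  0.0309  0.0791]
```

View pics/p1.png

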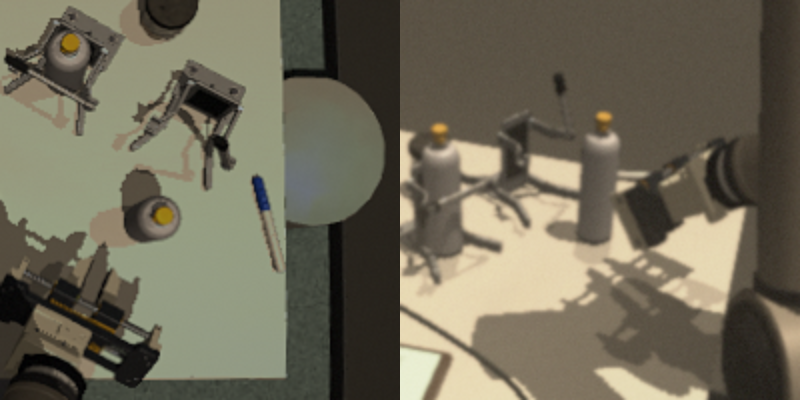

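The left crop shows the gripper at (80,320) leaning behind the cylinder at (155,218), with the bracket at (200,90) and the marker at (265,225). The right crop shows the cylinder upright at (600,190). Now I'll go down to push height.

step_arm --pt "0.52 -0.015 0.015 0.015 0" --pt "0.52 -0.03 0.03 0.032 0" --pt "0.52 -0.042 0.032 0.048 0" --pt "0.52 -0.05 0.032 0.059 0" --pt "0.52 -0.055 0.032 0.065 0" --pt "0.52 -0.055 0.032 0.065 0"

```text
time: 10.98
tool_pos: [0.3844, -0.2915, 0.0211]
tool_rot: [-3.123, -0.887, -0.479]
contact_force: [-0.1, 0.1, 0.2]
opening: 0.0219
grip_force: 0.0
```

```bash
python3 - <<'E'
from h import *
s=st(); print(s['opening'])
for P in (W(-.17,-.002,.02),W(-.15,-.002,.02),W(-.11,-.002,.02),W(-.05,-.001,.02),W(-.029,0,.02)): print(to(s,P))
E
```

```text
t 10.97 p [ 0.3844 -0.2915  0.0211] loc [-0.2001 -0.0012  0.0211] tilt 0.887 az -0.455 xaxis-az -0.479 q [-1.161  0.774  2.567  2.521  1.044 -1.705] F [-0.1  0.1  0.2]
0.02189896153357476
[0.0182 0.0008 0.024 ]
[0.0308 0.0009 0.0395]
[0.0561 0.0009 0.0705]
[0.094 0.    0.117]
[ 0.1072 -0.0009  0.1333]
```

step_arm --pt "0.52 0.008 0 0.01 0" --pt "0.52 0.015 0 0.019 0" --pt "0.52 0.018 0.001 0.024 0" --pt "0.52 0.021 0.001 0.027 0" --pt "0.52 0.023 0.001 0.03 0" --pt "0.52 0.026 0.001 0.033 0" --pt "0.52 0.028 0.001 0.036 0" --pt "0.52 0.031 0.001 0.04 0" --pt "0.52 0.034 0.001 0.044 0" --pt "0.52 0.037 0.001 0.048 0"

```text
time: 12.22
tool_pos: [0.4376, -0.3191, 0.0187]
tool_rot: [-3.122, -0.885, -0.48]
contact_force: [-5.4, 2.6, 3.4]
opening: 0.0219
grip_force: 2.7
```

```bash
cat >> h.py <<'E'
def brass():
    from math import nan
    o=[]
    c=cam('top'); h=cv2.cvtColor(c['img'],cv2.COLOR_RGB2HSV); m=((h[...,0]>10)&(h[...,0]<30)&(h[...,1]>140)&(h[...,2]>90)).astype(np.uint8)
    n,_,st_,ce=cv2.connectedComponentsWithStats(m)
    for i in range(1,n):
        if st_[i,4]>25:
            p=plane(c,[ce[i]],.196)[0]; l=p-ORG
            if abs(l[0])<.2 and abs(l[1])<.06: print('valve loc',l@N,l@T,'px',ce[i].round(1),st_[i,4])
E
python3 - <<'E'
from h import *
s=st(); brass()
for P in (W(-.14,-.002,.02),W(-.11,-.002,.02),W(-.05,-.001,.02),W(-.029,0,.02)): print(to(s,P))
d=cam('side');c=cam('top'); cv2.imwrite('pics/p2.png',np.hstack([cv2.resize(c['img'][130:330,230:430,::-1],(400,400)),cv2.resize(d['img'][80:280,220:420,::-1],(400,400))]))
E
```

```text
t 12.22 p [ 0.4376 -0.3191  0.0187] loc [-0.1402 -0.0019  0.0187] tilt 0.885 az -0.455 xaxis-az -0.480 q [-1.028  0.731  2.408  2.568  0.883 -1.553] F [-5.4  2.6  3.4]
valve loc -0.11392445754597683 -0.0009850044041535195 px [316.1 228.6] 65
[ 0.0011  0.     -0.0007]
[0.0201 0.0001 0.0225]
[ 0.0581 -0.0009  0.0689]
[ 0.0714 -0.0019  0.0852]
```

View pics/p2.png

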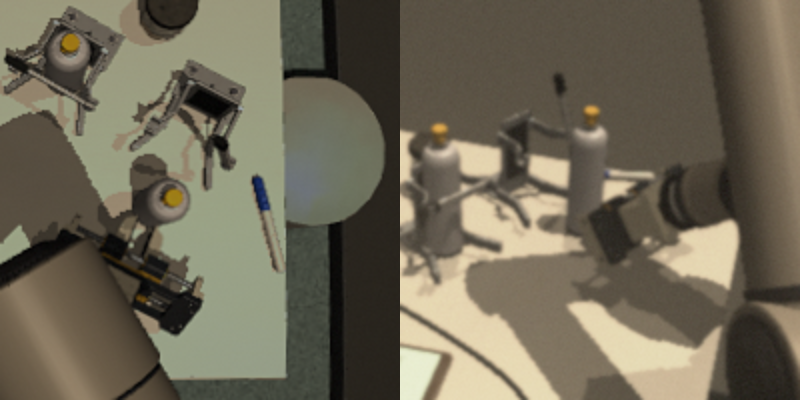

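The cylinder slid upright, valve at local x = -0.114 (pixel (316,229) in the top view), pushed with about 6 N. I'll continue at the same height.

step_arm --pt "0.52 0.006 0 0.006 0" --pt "0.52 0.012 0 0.013 0" --pt "0.52 0.018 0 0.02 0" --pt "0.52 0.024 0 0.027 0" --pt "0.52 0.03 0 0.035 0" --pt "0.52 0.036 0 0.042 0" --pt "0.52 0.042 -0.001 0.049 0" --pt "0.52 0.048 -0.001 0.056 0" --pt "0.52 0.053 -0.001 0.063 0" --pt "0.52 0.058 -0.001 0.069 0"

```text
time: 13.62
tool_pos: [0.5191, -0.359, 0.0199]
tool_rot: [-3.123, -0.885, -0.479]
contact_force: [-2.6, 1.3, -0.6]
opening: 0.0215
grip_force: 1.4
```

```bash
python3 - <<'E'
from h import *
s=st(); brass()
for P in (W(-.05,-.0,.02),W(-.035,0,.02),W(-.027,0,.02)): print(to(s,P))
E
```

```text
t 13.62 p [ 0.5191 -0.359   0.0199] loc [-0.0494 -0.001   0.0199] tilt 0.885 az -0.455 xaxis-az -0.479 q [-0.897  0.727  2.174  2.582  0.674 -1.392] F [-2.6  1.3 -0.6]
valve loc -0.020597469394046712 0.0001636340850815656 px [334.  191.3] 66
[-0.0003 -0.001  -0.0005]
[ 0.0092 -0.001   0.0111]
[ 0.0143 -0.001   0.0173]
```

Valve at local x = -0.021, so about 20 mm remain. I'll go slowly to the rubber.

step_arm --pt "0.52 0.004 0 0.004 0" --pt "0.52 0.007 -0.001 0.008 0" --pt "0.52 0.009 -0.001 0.011 0" --pt "0.52 0.011 -0.001 0.013 0" --pt "0.52 0.012 -0.001 0.015 0" --pt "0.52 0.013 -0.001 0.016 0"

```text
time: 14.42
tool_pos: [0.5375, -0.3671, 0.0198]
tool_rot: [-3.123, -0.885, -0.479]
contact_force: [-2.4, 2.0, -0.9]
opening: 0.0217
grip_force: 1.4
```

```bash
python3 - <<'E'
from h import *
s=st(); brass()
E
```

```text
t 14.43 p [ 0.5375 -0.3671  0.0198] loc [-0.0293  0.      0.0198] tilt 0.885 az -0.455 xaxis-az -0.479 q [-0.874  0.735  2.121  2.58   0.632 -1.361] F [-2.4  2.  -0.9]
valve loc -0.0012039156273190232 0.0009184571938018507 px [337.4 183.6] 62
```

step_arm --pt "0.52 0.001 0 0.001 0" --pt "0.52 0.001 0 0.002 0" --pt "0.52 0.001 0 0.002 0"

```text
time: 14.85
tool_pos: [0.5395, -0.3682, 0.0194]
tool_rot: [-3.123, -0.885, -0.479]
contact_force: [-2.7, 0.9, -0.4]
opening: 0.022
grip_force: 1.2
```

step_arm --pt "0.52 0.001 0 0.001 0" --pt "0.52 0.001 0 0.001 0"

```text
time: 15.1
tool_pos: [0.5408, -0.3688, 0.0196]
tool_rot: [-3.123, -0.885, -0.479]
contact_force: [-2.2, 0.2, -1.5]
opening: 0.0221
grip_force: 1.1
```

```bash
python3 - <<'E'
from h import *
s=st(); brass()
E
```

```text
t 15.10 p [ 0.5408 -0.3688  0.0196] loc [-0.0256 -0.      0.0196] tilt 0.885 az -0.455 xaxis-az -0.479 q [-0.87   0.737  2.112  2.58   0.626 -1.356] F [-2.2  0.2 -1.5]
valve loc 0.0008008806847621808 0.0008474379707878936 px [337.8 182.8] 65
```

step_arm --pt "0.52 0.001 0 0.001 0" --pt "0.52 0.001 0 0.002 0" --pt "0.52 0.001 0 0.002 0"

```text
time: 15.52
tool_pos: [0.5418, -0.3692, 0.0188]
tool_rot: [-3.122, -0.883, -0.481]
contact_force: [-10.0, 4.6, 2.8]
opening: 0.0221
grip_force: 5.0
```

step_arm --pt "0.52 0.001 0 0.001 0" --pt "0.52 0.001 0 0.002 0" --pt "0.52 0.001 0 0.002 0"

```text
time: 15.9
tool_pos: [0.5425, -0.3693, 0.0181]
tool_rot: [-3.121, -0.882, -0.482]
contact_force: [-20.9, 8.3, 13.2]
opening: 0.0221
grip_force: 10.6
```

```bash
python3 - <<'E'
from h import *
s=st(); brass()
d=cam('side');c=cam('top'); cv2.imwrite('pics/p3.png',np.hstack([cv2.resize(c['img'][140:240,280:380,::-1],(400,400),interpolation=2),cv2.resize(d['img'][80:230,240:390,::-1],(400,400),interpolation=2)]))
E
```

```text
t 15.90 p [ 0.5425 -0.3693  0.0181] loc [-0.0239  0.0003  0.0181] tilt 0.882 az -0.456 xaxis-az -0.482 q [-0.867  0.739  2.106  2.58   0.618 -1.351] F [-20.9   8.3  13.2]
valve loc 0.00035806148857991623 0.001162487721214997 px [337.6 183. ] 66
```

View pics/p3.png

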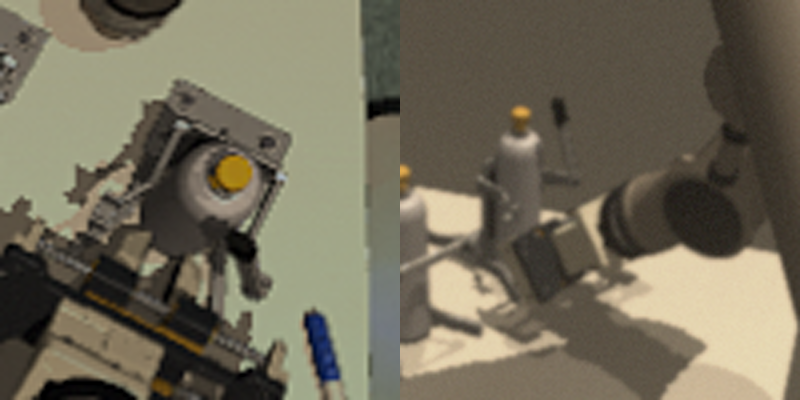

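Force rose to about 24 N with the valve at local x ≈ 0, and the picture shows the cylinder against the plate between the guides, bar still up (dark end at crop (240,245)). The cylinder is home. I'll retreat, then go to the right-hand side of the bar.

step_arm --pt "0.52 -0.006 0 -0.008 0" --pt "0.52 -0.019 0 -0.023 0" --pt "0.52 -0.032 0 -0.039 0" --pt "0.52 -0.045 0 -0.055 0"

```text
time: 16.55
tool_pos: [0.4813, -0.3393, 0.0195]
tool_rot: [-3.124, -0.888, -0.478]
contact_force: [-0.7, -0.1, 0.4]
opening: 0.0224
grip_force: 0.0
```

```bash
python3 - <<'E'
from h import *
s=st(); brass()
P=cloud(cam('top')).reshape(-1,3); d=P-ORG; L=np.c_[d@N,d@T,P[:,2]]; k=(L[:,2]>.135)&(L[:,2]<.235)&(abs(L[:,0]+.037)<.012)&(L[:,1]<.0)&(L[:,1]>-.08); b=L[k]
A=np.c_[b[:,1]+.05,b[:,2]-.108]; print('bar n',k.sum(),'angle',np.median(np.arctan2(A[:,1],A[:,0])),'x',np.median(b[:,0]),'tip z',b[:,2].max())
for Q in (W(-.1,-.04,.1),W(-.1,-.09,.2),W(-.037,-.09,.2)): print(to(s,Q))
E
```

```text
t 16.55 p [ 0.4813 -0.3393  0.0195] loc [-0.092  -0.0004  0.0195] tilt 0.888 az -0.456 xaxis-az -0.478 q [-0.948  0.723  2.287  2.59   0.774 -1.468] F [-0.7 -0.1  0.4]
valve loc 0.0006109782938637006 0.0009016910524042357 px [337.8 182.9] 66
bar n 82 angle 1.2932380333094136 x -0.03947632551059603 tip z 0.22516919448629888
[ 0.0577  0.0388 -0.0573]
[ 0.1357  0.0877 -0.1207]
[ 0.1754  0.0877 -0.0718]
```

step_arm --pt "1 0.02 0.01 -0.02 0" --pt "1 0.04 0.025 -0.04 0" --pt "1 0.058 0.039 -0.057 0" --pt "1 0.08 0.052 -0.075 0" --pt "1 0.1 0.065 -0.092 0" --pt "1 0.12 0.078 -0.108 0" --pt "1 0.136 0.088 -0.121 0" --pt "1 0.136 0.088 -0.121 0"

```text
time: 17.65
tool_pos: [0.4346, -0.4179, 0.2022]
tool_rot: [-3.129, -0.89, -0.475]
contact_force: [1.0, -0.2, -0.8]
opening: 0.0005
grip_force: 0.0
```

```bash
python3 - <<'E'
from h import *
s=st(); brass()
for Q in (W(-.039,-.09,.2),W(-.039,-.06,.196)): print(to(s,Q))
# sweep of TCP
for ph in (1.29,1.1,.9,.7,.5,.35,.2,.1,0,-.05):
    r=.08; C=np.array([-.05+r*np.cos(ph)-.006*np.sin(ph), .108+r*np.sin(ph)+.006*np.cos(ph)])
    print(ph,C.round(3),to(s,W(-.039,C[0]-.017,C[1]+.004)))
E
```

```text
t 17.65 p [ 0.4346 -0.4179  0.2022] loc [-0.0984 -0.0916  0.2022] tilt 0.890 az -0.459 xaxis-az -0.475 q [-1.172  0.279  2.103  1.557  0.533 -0.472] F [ 1.  -0.2 -0.8]
valve loc 0.0006109782938637006 0.0009016910524042357 px [337.8 182.9] 66
valve loc -0.15048444790195514 -0.11272131353819234 px [353.5 266.4] 30
[ 0.0357 -0.0015  0.0475]
[ 0.0324 -0.0315  0.0502]
1.29 [-0.034  0.187] [ 0.0281 -0.0408  0.0537]
1.1 [-0.019  0.182] [ 0.0246 -0.0553  0.0566]
0.9 [-0.005  0.174] [ 0.0185 -0.0694  0.0615]
0.7 [0.007 0.164] [ 0.0105 -0.0816  0.0681]
0.5 [0.017 0.152] [ 0.0007 -0.0915  0.076 ]
0.35 [0.023 0.141] [-0.0075 -0.0972  0.0827]
0.2 [0.027 0.13 ] [-0.0163 -0.1012  0.0898]
0.1 [0.029 0.122] [-0.0224 -0.1029  0.0947]
0 [0.03  0.114] [-0.0286 -0.1038  0.0997]
-0.05 [0.03 0.11] [-0.0317 -0.104   0.1022]
```

step_arm --pt "1 0.012 0 0.016 0" --pt "1 0.024 0 0.032 0" --pt "1 0.036 -0.002 0.047 0" --pt "1 0.036 -0.002 0.047 0" --pt "1 0.032 -0.02 0.05 0" --pt "1 0.03 -0.032 0.052 0" --pt "1 0.028 -0.041 0.054 0" --pt "1 0.026 -0.048 0.055 0" --pt "1 0.025 -0.055 0.057 0" --pt "1 0.022 -0.062 0.059 0" --pt "1 0.018 -0.069 0.062 0" --pt "1 0.015 -0.075 0.065 0" --pt "1 0.01 -0.082 0.068 0" --pt "1 0.006 -0.087 0.072 0" --pt "1 0.001 -0.092 0.076 0" --pt "1 -0.004 -0.094 0.079 0" --pt "1 -0.008 -0.097 0.083 0"

```text
time: 19.82
tool_pos: [0.5305, -0.355, 0.1415]
tool_rot: [-3.123, -0.885, -0.479]
contact_force: [-1.0, 2.1, 0.3]
opening: 0.0007
grip_force: 1.0
```

```bash
python3 - <<'E'
from h import *
s=st(); brass()
for ph in (.2,.1,0,-.05):
    r=.08; C=np.array([-.05+r*np.cos(ph)-.006*np.sin(ph), .108+r*np.sin(ph)+.006*np.cos(ph)])
    print(ph,C.round(3),to(s,W(-.039,C[0]-.017,C[1]+.004)))
d=cam('side');c=cam('top'); cv2.imwrite('pics/p4.png',np.hstack([cv2.resize(c['img'][140:240,280:380,::-1],(400,400),interpolation=2),cv2.resize(d['img'][80:230,240:390,::-1],(400,400),interpolation=2)]))
E
```

```text
t 19.82 p [ 0.5305 -0.355   0.1415] loc [-0.041   0.0077  0.1415] tilt 0.885 az -0.456 xaxis-az -0.479 q [-0.867  0.433  2.109  2.205  0.395 -0.928] F [-1.   2.1  0.3]
valve loc 0.00035806148857991623 0.001162487721214997 px [337.6 183. ] 66
0.2 [0.027 0.13 ] [-0.0048 -0.0024  0.0065]
0.1 [0.029 0.122] [-0.0108 -0.0041  0.0114]
0 [0.03  0.114] [-0.017  -0.005   0.0165]
-0.05 [0.03 0.11] [-0.0201 -0.0051  0.019 ]
```

View pics/p4.png

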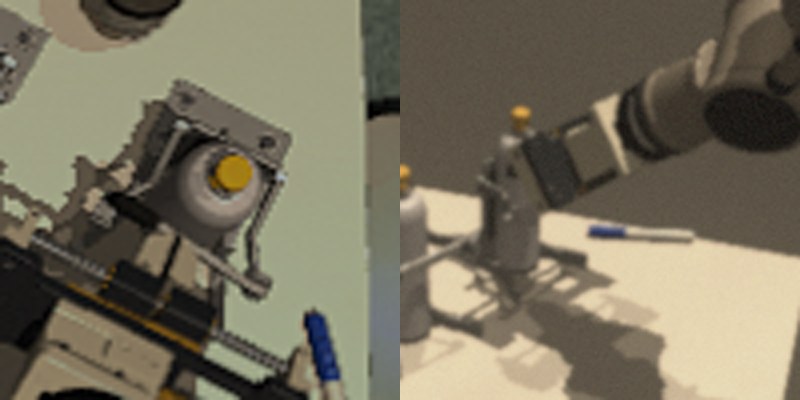

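The bar has swung over and its black end is at crop (140,205), near the keeper, with the fingers on top at (165,250). The cylinder is unchanged. Now I'll press down.

step_arm --pt "1 -0.005 -0.002 0.006 0" --pt "1 -0.008 -0.003 0.009 0" --pt "1 -0.011 -0.004 0.011 0" --pt "1 -0.014 -0.005 0.014 0" --pt "1 -0.017 -0.005 0.016 0"

```text
time: 20.6
tool_pos: [0.5346, -0.3513, 0.1184]
tool_rot: [-3.123, -0.885, -0.479]
contact_force: [-0.2, 1.5, 1.5]
opening: -0.0
grip_force: 0.5
```

step_arm --pt "1 -0.002 0 0.001 0" --pt "1 -0.003 0 0.002 0" --pt "1 -0.003 0 0.002 0"

```text
time: 20.98
tool_pos: [0.5341, -0.3512, 0.1149]
tool_rot: [-3.123, -0.885, -0.479]
contact_force: [0.1, 0.1, -0.4]
opening: 0.0004
grip_force: 0.2
```

```bash
cat >> h.py <<'E'
def bar():
    P=cloud(cam('top')).reshape(-1,3); d=P-ORG; L=np.c_[d@N,d@T,P[:,2]]
    for y in np.arange(-.045,.08,.008):
        k=(abs(L[:,0]+.039)<.007)&(abs(L[:,1]-y)<.004)&(L[:,2]>.09)&(L[:,2]<.2)
        if k.sum(): print('y %.3f z %.4f..%.4f n%d'%(y,np.median(L[k,2]),L[k,2].max(),k.sum()))
E
python3 -c "
from h import *
st();brass();bar()"
```

```text
t 20.98 p [ 0.5341 -0.3512  0.1149] loc [-0.0395  0.0128  0.1149] tilt 0.885 az -0.456 xaxis-az -0.479 q [-0.854  0.494  2.126  2.361  0.441 -1.086] F [ 0.1  0.1 -0.4]
valve loc 0.00035806148857991623 0.001162487721214997 px [337.6 183. ] 66
y -0.045 z 0.1153..0.1207 n19
y -0.037 z 0.1171..0.1191 n10
y -0.029 z 0.1168..0.1208 n8
y -0.021 z 0.1168..0.1232 n10
y -0.013 z 0.1184..0.1215 n8
y -0.005 z 0.1164..0.1234 n9
y 0.003 z 0.1275..0.1355 n11
y 0.011 z 0.1307..0.1363 n15
y 0.019 z 0.1319..0.1351 n14
y 0.027 z 0.1212..0.1345 n13
y 0.035 z 0.1216..0.1278 n11
y 0.043 z 0.1227..0.1264 n16
y 0.051 z 0.1217..0.1289 n27
y 0.059 z 0.1232..0.1291 n16
y 0.067 z 0.1190..0.1247 n5
```

step_arm --pt "1 -0.002 0 0.001 0" --pt "1 -0.002 0 0.002 0" --pt "1 -0.002 0 0.002 0"

```text
time: 21.45
tool_pos: [0.5342, -0.351, 0.1118]
tool_rot: [-3.123, -0.884, -0.48]
contact_force: [-2.1, 1.3, 0.4]
opening: 0.0004
grip_force: 0.8
```

step_arm --pt "1 -0.002 0 0.001 0" --pt "1 -0.002 0 0.002 0" --pt "1 -0.002 0 0.002 0"

```text
time: 21.82
tool_pos: [0.5347, -0.3511, 0.11]
tool_rot: [-3.123, -0.886, -0.479]
contact_force: [-6.8, 3.2, 7.4]
opening: 0.0006
grip_force: 5.4
```

```bash
python3 -c "
from h import *
st();brass();bar()"
```

```text
t 21.82 p [ 0.5347 -0.3511  0.11  ] loc [-0.0391  0.013   0.11  ] tilt 0.887 az -0.455 xaxis-az -0.479 q [-0.853  0.506  2.129  2.386  0.453 -1.112] F [-6.8  3.2  7.4]
valve loc 0.00035806148857991623 0.001162487721214997 px [337.6 183. ] 66
y -0.045 z 0.1152..0.1198 n17
y -0.037 z 0.1149..0.1213 n11
y -0.029 z 0.1155..0.1186 n9
y -0.021 z 0.1155..0.1183 n11
y -0.013 z 0.1154..0.1171 n8
y -0.005 z 0.1155..0.1290 n11
y 0.003 z 0.1241..0.1325 n9
y 0.011 z 0.1266..0.1349 n15
y 0.019 z 0.1258..0.1315 n14
y 0.027 z 0.1164..0.1329 n13
y 0.035 z 0.1164..0.1216 n13
y 0.043 z 0.1150..0.1205 n15
y 0.051 z 0.1176..0.1224 n21
y 0.059 z 0.1168..0.1229 n15
y 0.067 z 0.1186..0.1198 n5
```

The bar is level along its length, with 7 N of reaction. I'll give one more light press, then withdraw along the tool axis.

step_arm --pt "1 -0.001 0 0.001 0" --pt "1 -0.001 0 0.001 0" --pt "1 -0.001 0 0.001 0"

```text
time: 22.3
tool_pos: [0.5349, -0.3512, 0.1096]
tool_rot: [-3.123, -0.888, -0.479]
contact_force: [-11.7, 6.3, 14.3]
opening: 0.0004
grip_force: 9.5
```

step_arm --pt "1 0.004 0 -0.005 0" --pt "1 0.006 0 -0.02 0" --pt "1 0.006 0 -0.05 0" --pt "1 0.006 0 -0.08 0" --pt "1 0.006 0 -0.11 0" --pt "1 0.006 0 -0.11 0"

```text
time: 23.05
tool_pos: [0.4613, -0.3158, 0.1836]
tool_rot: [-3.125, -0.888, -0.478]
contact_force: [0.6, -1.1, -0.5]
opening: 0.0006
grip_force: 0.0
```

```bash
python3 - <<'E'
from h import *
s=st(); brass(); bar()
d=cam('side');c=cam('top'); cv2.imwrite('pics/p5.png',np.hstack([cv2.resize(c['img'][120:260,230:370,::-1],(400,400),interpolation=2),cv2.resize(d['img'][80:230,240:390,::-1],(400,400),interpolation=2)]))
E
```

```text
t 23.05 p [ 0.4613 -0.3158  0.1836] loc [-0.1204  0.0116  0.1836] tilt 0.888 az -0.457 xaxis-az -0.478 q [-0.955  0.232  2.264  1.989  0.417 -0.769] F [ 0.6 -1.1 -0.5]
valve loc 0.0007703083186471202 0.0007547660249041304 px [337.8 182.9] 65
y -0.045 z 0.1145..0.1208 n17
y -0.037 z 0.1157..0.1187 n12
y -0.029 z 0.1151..0.1179 n9
y -0.021 z 0.1150..0.1165 n11
y -0.013 z 0.1155..0.1200 n8
y -0.005 z 0.1165..0.1192 n10
y 0.003 z 0.1142..0.1192 n8
y 0.011 z 0.1160..0.1179 n9
y 0.019 z 0.1148..0.1217 n9
y 0.027 z 0.1153..0.1174 n9
y 0.035 z 0.1160..0.1188 n14
y 0.043 z 0.1157..0.1221 n16
y 0.051 z 0.1175..0.1221 n22
y 0.059 z 0.1171..0.1208 n16
y 0.067 z 0.1129..0.1207 n6
```

View pics/p5.png

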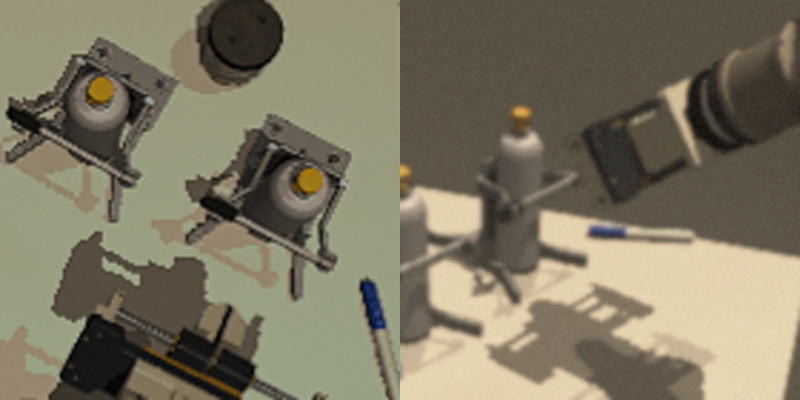

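Both brackets now look alike: the bar lies level across the front of the cylinder (left crop, (210,200) to (330,260)), the cylinder is upright, the other things are in place, and the gripper is clear.

```bash
python3 -c "
from cell import *
print(hand_in())"
```

```text
the job is handed in; nothing more can be done
None
```

The cylinder was pushed low (about 25 mm up) and stands upright and fully home, with the bar down across it and nothing else disturbed. I handed the job in at about 23 s but got no verdict back; to lean the tool enough for a low push I drove the arm to the end of its reach, where joint 3 read 0.036, just under its 0.04 limit.

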